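Watch a flask riding round on a coasting reagent carousel

ROBOT

A 6-joint arm with a two-finger parallel gripper is mounted at the origin on the work surface. World frame = base frame: x ahead of the robot, y to its left, z up, the work surface at z = 0. Lengths are in m, angles in rad, forces in N, time in s.
With the tool pointing down it reaches from about 0.25 to 0.725 m from the base axis. Payload 4 kg.
Tool frame: the origin (TCP) lies between the finger pads, 19 mm behind the fingertips; this is the grasp point; z points along the fingers, y is the line along which they close (so a half turn about z gives the same grasp; the last joint's range is limited). The gripper opens to 85 mm and grips with 20 to 120 N. Pads are 22 mm wide; open, the fingers measure 114 mm over their backs; the gripper's body (76 mm by 85 mm) begins 54 mm behind the grasp point. The pads swing forward as they close: fully open they stand 13 mm farther back than shut.
Start: joints at [-1.257, 0.241, 0.005, 1.335, 0, 1.571], TCP at [0.154, -0.476, 0.25] pointing down, gripper open.
Joint ranges: [-2.72, 2.72], [-1.05, 1.87], [-1.09, 1.28], [-1.99, 2.15], [-1.42, 1.44], [-3.14, 3.14]. Speed limits (rad/s): [2.79, 2.79, 3.14, 3.14, 3.14, 3.14].

INTERFACE

Orientations are given as a unit quaternion [x, y, z, w].
In Python, from workcell import bot gives the robot as it stands.
- The arm moves only by the shell command python3 -m creep 'ROWS'. ROWS is JSON, one flat list of numbers, 5 for each row, row after row: the shift along the world's x, y, z in m, then the turn about the world's z in rad, then the finger opening in m, from 0 to 0.0854. In form: [x, y, z, twist, claw, x, y, z, twist, claw, ...]. A call has 1 to 10 rows; each row is the pose to reach, as a shift and turn from the pose commanded when the call began; what a row does not reach only later rows make up. A row lasts 1/12 s, in which the tool goes at most 41.7 mm and 7.16 degrees, less where a joint would pass 70% of its speed; a pose out of reach is approached as far as the arm can. A call with a gripper value outside its range is refused whole. The fingers move at their own pace and stop on an object; the grip force is fixed at half the most. Time passes only in rows, so rows that repeat a pose let the fingers close. It gives the time, the measured TCP pose, the force, the opening and the grip force at its end, in the units of the state.
- bot.get_obs(): the state, without advancing time (a new reading comes with each control period).
- bot.camera(name): name is "side" or "top" or "wrist"; returns a dict with "pixels" (384x512x3 uint8, red, green, blue), "camera_matrix" (3x3 intrinsics, pixels), "extrinsics" (4x4, takes a point from world to camera coordinates); the wrist camera has in their place "T_tool_cam" (4x4, takes a point from camera to tool coordinates, whose origin is the TCP and whose axes are the flange's). Camera axes: x right, y down, z forward; pixel columns grow to the right and rows downward; lengths in m; the calibration is good to about 2 mm. The wrist camera is an equidistant fisheye: a pixel r from the principal point sees the ray r / f radians off the axis. A picture is of the moment at which its call begins: read the wrist's pose just before it. There is no depth.
- bot.job_done(): hands the job in; it is judged then, once.
Trained networks look in the newest picture that a camera, given by its name, has taken for a name from the list of things; names that differ only in an ending like _2 or _b are one class to them, and where a whole thing is asked for, a point or a joint stands for the part that bears it (a point fixed in the world has none). Each returns a list of dicts, best first, with "score" (0 to 1); they miss things now and then, are a little off and sometimes report something else, mostly with a low value. They report only what shows in the picture. A call takes as long as a camera call. They do not tell look-alikes from the thing itself.
- bot.look_for(camera, thing): "centre" ([column, row] as shares, 0 to 1, of the picture: columns of its width, rows of its height, amid what is visible of it).
- bot.place_of(camera, thing): "centre" ([column, row] as shares, 0 to 1, of the picture: columns of its width, rows of its height: a listed point, or the origin of a listed thing).
The state is a dict: "clock": time; "joint_pos": joint angles; "joint_vel": joint speeds; "tau": joint torques, N m; "eef_pos": TCP position; "tool_rot": TCP orientation; "ft_force": force on the tool from outside, world axes, zero at the start; "ft_torque": the same for the moment, N m; "grip_width": finger opening in m; "grasp_force": force on a finger pad.
Only numpy, scipy, OpenCV 4.12 (cv2) and the standard library are available. Lean on these libraries where they do the work, as an engineer would, in place of code of your own. Each camera call takes 0.05 s, during which the arm holds its last target. There are 200 camera calls.

TASK

Give the reagent carousel a gentle push (its upright post is there for that), to roughly one radian per second, and let go so that it coasts round by itself. Then, without touching carousel or flask, keep the gripper above the stoppered conical flask as it rides round, fingertips 2 to 6 cm above the stopper and the gripper centred over it to within 2.5 cm, for a good six seconds without a break while the carousel still turns at a third of that speed or more, so that the wrist camera can inspect it. Finish when the carousel has come to rest, with the flask and the two jars still standing on it and everything else on the bench left where it was.

Things in the scene. Friction and masses are not known exactly. Their poses are not given: they have to be found in the camera images.
- carousel_base: Fixed steel foot of the reagent carousel, 170 mm across, 40 mm high; origin on the bench, on the vertical turning axis. On it turns a white round plate, 300 mm across, top face 56 mm above the bench, with a rim lip 10 mm high and a hub (36 mm across, 30 mm high) in the middle. The flask and jars on it stand loose and may slide or topple above 1.8 rad/s or on a hard knock.
- carousel (a joint): Angle of the carousel plate, rad, growing anticlockwise seen from above; 0 at the start, turns freely many times either way. Inertia with its load about 0.031 kg m2 (varies by a quarter). Light bearing: viscous drag about 0.001 N m s/rad, dry friction about 0.0015 N m; from 1 rad/s it coasts some 12 to 25 s to rest.
- post_top (a point): Centre of the top end of the aluminium hand post, a round upright rod 16 mm thick and 130 mm tall, fixed on the plate 128 mm from the turning axis; its top is 186 mm above the bench. It rides round with the plate. Push it sideways along its circle with the closed fingers. The three places for vessels are 90, 180 and 270 degrees round from it.
- flask: Stoppered conical glass flask with black rubber stopper, 68 mm across at the foot, 26 mm at the neck, 112 mm tall with the stopper, 0.2 kg; it stands loose on the carousel with its axis 105 mm from the turning axis, in any one of the three places. Origin at the centre of its underside, z up. The only conical thing on the carousel and the taller of the vessels there.
- flask_top (a point): Centre of the top of the flask's stopper (32 mm across), 168 mm above the bench while it stands on the carousel.
- jar_a: Squat amber glass jar with white lid, 60 mm across, 75 mm tall, 0.18 kg, loose on the carousel 105 mm from the turning axis; origin at the centre of its underside.
- jar_b: A second jar like jar_a, in another place on the carousel.
- beaker: Empty glass beaker, 76 mm across, 90 mm tall, on the bench to the left (+y) of the carousel; origin at the centre of its underside. Leave alone.
- wash_bottle: White plastic wash bottle with blue cap, 66 mm across, 150 mm tall, on the bench to the right (-y); origin at the centre of its underside. Leave alone.
- tube_rack: White wire test-tube rack, 104 x 154 x 70 mm, on the bench to the right (-y); origin at the centre of its underside. Leave alone.
Not all that is in view belongs to the job. What is shaped like the jar_a but blue is not meant.

How it is judged:
By the outcome, as a careful person would: the job done as asked, in the order asked, and still so for the second after the job is handed in, with the robot touching nothing.
It also fails if it takes over 67 s, if anything falls off the work surface, if the arm or the gripper's body presses on something with over 40 N, if the wrist force passes 120 N, or if a joint passes its speed limit or range.

## Working session

There is one attempt and no reset: what is moved stays moved. The work goes in short steps, Python scripts to look and compute and a shell command to move; the robot and the scene stay as the last step left them, time stands still between calls to the robot, and variables do not carry over. Pictures are saved under pics/ and viewed, at most 10 in all, crops included, and the job is handed in when it is done.

```bash
mkdir -p pics; ls; cat > h.py <<'E'
import numpy as np, cv2
from workcell import bot
def grab(n):
    c=bot.camera(n); return c
def find(c,n,thing,fn='place_of',k=3):
    return [(round(d['score'],2),[round(d['centre'][0]*512,1),round(d['centre'][1]*384,1)]) for d in getattr(bot,fn)(n,thing)[:k]]
def ray(c,uv):
    K=np.array(c['camera_matrix']);E=np.array(c['extrinsics']);R=E[:3,:3];o=-R.T@E[:3,3]
    d=R.T@np.linalg.solve(K,[uv[0],uv[1],1]);return o,d/np.linalg.norm(d)
def at_z(c,uv,z):
    o,d=ray(c,uv);return o+d*(z-o[2])/d[2]
def tri(r):
    A=0;b=0
    for o,d in r:
        P=np.eye(3)-np.outer(d,d);A=A+P;b=b+P@o
    return np.linalg.solve(A,b)
E
python3 - <<'E'
from h import *
o=bot.get_obs();print(o['clock'],o['eef_pos'],o['tool_rot'])
for n in('top','side'):
    c=grab(n);cv2.imwrite(f'pics/{n}0.png',c['pixels'][:,:,::-1])
    for t in('carousel_base','post_top','flask_top','flask','jar_a','beaker','wash_bottle','tube_rack'):
        f=find(c,n,t);print(n,t,[(s,p,at_z(c,p,{'post_top':.186,'flask_top':.168,'flask':.056,'jar_a':.056}.get(t,0))[:2].round(3).tolist()) for s,p in f])
print(bot.get_obs()['clock'])
E
```

```text
pics
0.0 [ 0.1541382  -0.4750219   0.24909488] [ 9.87717723e-01  1.56245233e-01 -1.79320530e-04 -1.04614255e-03]
top carousel_base [(0.61, [250.1, 212.4], [0.55, -0.012])]
top post_top [(0.89, [224.6, 235.3], [0.467, 0.081])]
top flask_top []
top flask [(0.79, [274.7, 196.5], [0.608, -0.108])]
top jar_a [(0.71, [268.6, 238.3], [0.447, -0.08]), (0.66, [217.8, 145.8], [0.812, 0.11]), (0.61, [223.1, 232.4], [0.474, 0.094])]
top beaker []
top wash_bottle [(0.92, [358.8, 173.3], [0.699, -0.461])]
top tube_rack [(0.92, [358.7, 248.5], [0.394, -0.445])]
side carousel_base [(0.96, [270.6, 213.6], [0.554, -0.013]), (0.43, [244.1, 211.8], [0.645, -0.009])]
side post_top [(0.6, [297.6, 207.3], [0.471, 0.096])]
side flask_top [(0.77, [255.9, 159.0], [0.615, -0.099])]
side flask [(0.74, [254.7, 182.6], [0.619, -0.097])]
side jar_a [(0.96, [299.8, 194.7], [0.462, -0.062]), (0.9, [183.3, 232.3], [0.81, 0.137]), (0.7, [244.8, 212.3], [0.633, 0.035])]
side beaker [(0.91, [240.0, 356.1], [0.582, 0.453]), (0.25, [271.0, 211.0], [0.553, -0.024])]
side wash_bottle [(0.92, [251.9, 130.7], [0.68, -0.441])]
side tube_rack [(0.67, [320.0, 138.1], [0.394, -0.428])]
0.9
```

View pics/top0.png

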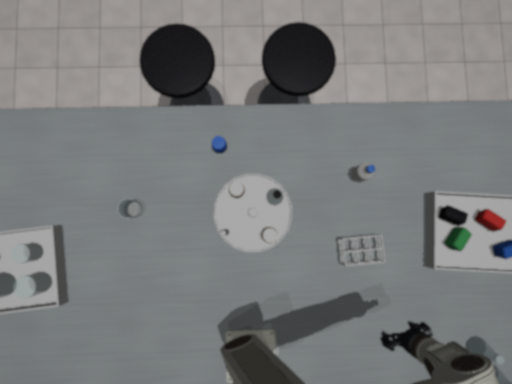

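View pics/side0.png

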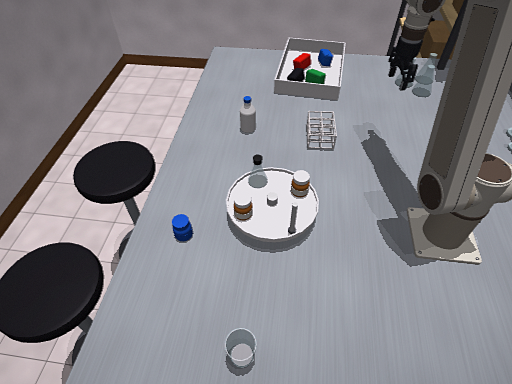

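The top view shows the plate centred near (252,212), with the post at (225,233) and the flask's black stopper at (278,195), directly opposite the post. The jars are at (237,187) and (269,235), and the blue decoy is off the plate at (219,144). The side view agrees: stopper (257,159), post top (295,207), beaker (240,348).

```bash
python3 - <<'E'
from h import *
t=grab('top');s=grab('side')
for n,a,b in(('post',(224.6,235.3),(297.6,207.3)),('stopper',(278,195),(255.9,159)),('base',(250.1,212.4),(270.6,213.6)),('jar',(268.6,238.3),(299.8,194.7))):
    print(n,tri([ray(t,a),ray(s,b)]).round(4))
print(bot.get_obs()['clock'])
# plate rim by threshold (top)
g=cv2.cvtColor(t['pixels'],cv2.COLOR_RGB2GRAY);m=(g>190).astype(np.uint8)
n,l,st,ce=cv2.connectedComponentsWithStats(m);i=l[212,240];print(st[i],ce[i])
c=max(cv2.findContours((l==i).astype(np.uint8),0,1)[0],key=cv2.contourArea);(u,v),r=cv2.minEnclosingCircle(c);print(u,v,r,at_z(t,(u,v),.066))
E
python3 -m creep '[0.35,0.58,0.02,0.65,0,0.35,0.58,0.02,0.65,0,0.35,0.58,0.02,0.65,0,0.35,0.58,0.02,0.65,0,0.35,0.58,0.02,0.65,0,0.35,0.58,0.02,0.65,0,0.35,0.58,0.02,0.65,0,0.35,0.58,0.02,0.65,0,0.35,0.58,0.02,0.65,0,0.35,0.58,0.02,0.65,0]'
```

```text
post [0.4681 0.0818 0.168 ]
stopper [ 0.6108 -0.1117  0.1556]
base [ 0.5516 -0.0117  0.002 ]
jar [ 0.4534 -0.0814  0.0344]
1.0
[     0      0    512    384 196608] [255.5 191.5]
255.5 191.5 319.30010986328125 [ 0.62790958 -0.03378065  0.066     ]
clock: 1.83
eef_pos: [0.3701, -0.1171, 0.2628]
tool_rot: [0.886, 0.463, 0.0, 0.001]
ft_force: [0.8, -0.0, -0.8]
grip_width: 0.0001
grasp_force: 0.0
```

```bash
python3 -m creep '[0.142,0.227,0,0,0,0.142,0.227,0,0,0,0.142,0.227,0,0,0,0.142,0.227,0,0,0,0.142,0.227,0,0,0,0.142,0.227,0,0,0,0.142,0.227,0,0,0,0.142,0.227,0,0,0,0.142,0.227,0,0,0,0.142,0.227,0,0,0]'
python3 - <<'E'
from h import *
for n in('side','top'):
    c=grab(n);im=c['pixels'][:,:,::-1]
    cv2.imwrite(f'pics/{n}1.png',cv2.resize(im[120:290,180:380],None,fx=3.5,fy=3.5))
    for t in('post_top','flask_top','carousel_base','jar_a'):print(n,t,find(c,n,t))
o=bot.get_obs();print(o['clock'],o['eef_pos'],o['joint_pos'])
E
```

```text
clock: 2.67
eef_pos: [0.511, 0.1075, 0.2621]
tool_rot: [0.886, 0.463, -0.001, 0.0]
ft_force: [-0.0, 0.3, 0.6]
grip_width: -0.0001
grasp_force: 0.0
side post_top [(0.61, [297.0, 207.2])]
side flask_top [(0.87, [254.9, 156.0])]
side carousel_base [(0.68, [273.1, 211.8])]
side jar_a [(0.81, [244.6, 214.7]), (0.71, [301.2, 193.0]), (0.67, [184.6, 233.9])]
top post_top [(0.93, [222.7, 232.1])]
top flask_top [(0.77, [277.8, 195.5])]
top carousel_base [(0.78, [251.4, 211.0])]
top jar_a [(0.76, [219.5, 144.4]), (0.57, [274.7, 201.1]), (0.56, [271.8, 236.4])]
3.1667 [0.51148209 0.10766181 0.26247954] [2.07443048e-01 2.80786131e-01 9.09455902e-02 1.38066223e+00
 3.35885575e-05 2.38587284e+00]
```

View pics/side1.png

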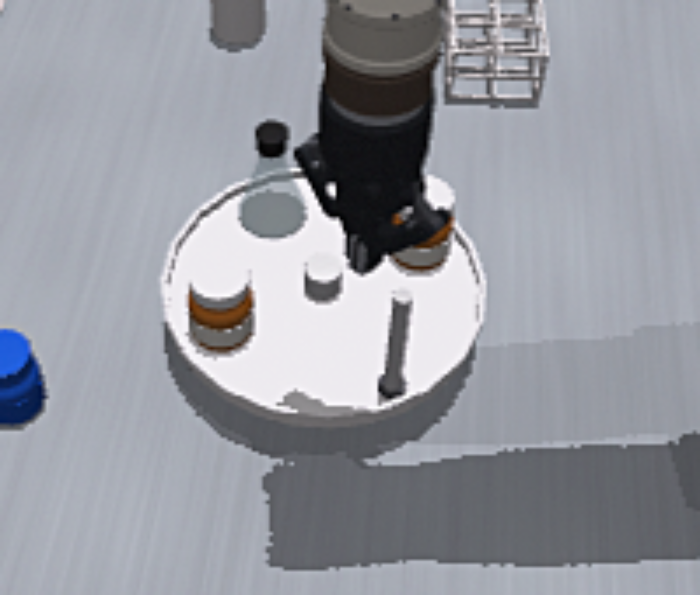

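View pics/top1.png

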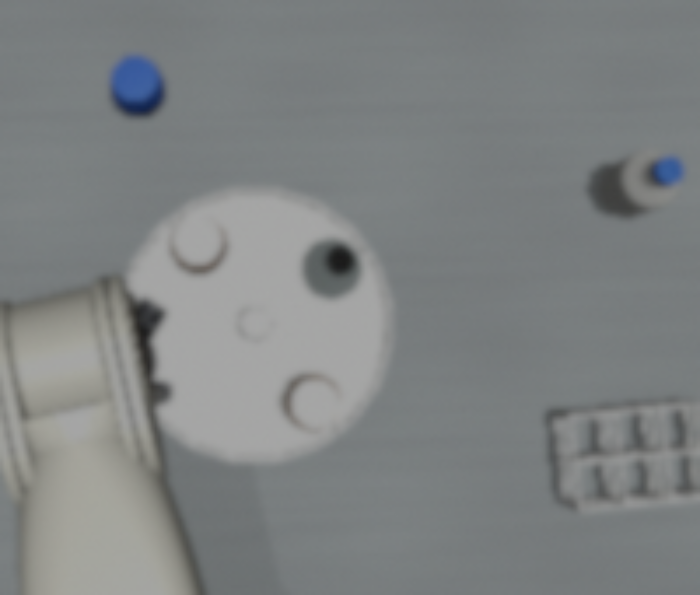

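The side crop shows the post upright, with its top at side pixel (295,205), clear of the fingers. The stopper's top is at side (257.7,155.5) and top-view (277.1,193.7). The plate rim in the top view is centred at about (253.9,213).

```bash
python3 - <<'E'
from h import *
t=grab('top');s=grab('side')
print('rim c',at_z(t,(253.9,213),.066), 'hub top',at_z(t,(180+254/3.5,120+323/3.5),.086), 'hub side',at_z(s,(180+323/3.5,120+268/3.5),.086))
print('stop',tri([ray(t,(277.1,193.7)),ray(s,(257.7,155.6))]),at_z(t,(277.1,193.7),.168),at_z(s,(257.7,155.6),.168))
print('post',tri([ray(t,(223.7,233)),ray(s,(294.9,205))]),at_z(t,(223.7,233),.186),at_z(s,(294.9,205),.186))
print('postfoot side',at_z(s,(180+391/3.5,120+392/3.5),.056))
E
python3 -m creep '[0,0,-0.03,0,0,0,0,-0.06,0,0,0,0,-0.09,0,0,0,0,-0.112,0,0,0,0,-0.112,0,0]'
```

```text
rim c [ 0.54508742 -0.02558523  0.066     ] hub top [ 0.54733163 -0.02016939  0.086     ] hub side [ 0.55065258 -0.01726731  0.086     ]
stop [ 0.60908156 -0.10708979  0.17593741] [ 0.60904829 -0.10785125  0.168     ] [ 0.6109186  -0.11544985  0.168     ]
post [0.47657814 0.08410862 0.17993493] [0.47474812 0.08371566 0.186     ] [0.47872253 0.08905908 0.186     ]
postfoot side [0.47836049 0.09139816 0.056     ]
clock: 3.68
eef_pos: [0.5079, 0.1073, 0.1454]
tool_rot: [0.886, 0.464, -0.005, -0.001]
ft_force: [-0.4, -1.0, -0.3]
grip_width: 0.0004
grasp_force: 0.0
```

```bash
python3 -m creep '[-0.005,-0.003,0,0,0,-0.011,-0.006,0,0,0,-0.011,-0.006,0,0,0,-0.011,-0.006,0,0,0]'
python3 - <<'E'
from h import *
C=np.array([.55,-.018])
o=bot.get_obs();p=np.array(o['eef_pos'][:2])-C;print(o['eef_pos'],np.degrees(np.arctan2(p[1],p[0])),np.hypot(*p),o['ft_force'])
a0=np.arctan2(p[1],p[0]);a=a0+np.radians(np.cumsum([.6,1.2,1.8,2.4,3,3.6,4.2,4.8,5.2,5.2]))
print((C+.129*np.c_[np.cos(a),np.sin(a)]-o['eef_pos'][:2]).round(4).tolist())
E
```

```text
clock: 4.02
eef_pos: [0.5013, 0.102, 0.1523]
tool_rot: [0.886, 0.463, 0.002, 0.0]
ft_force: [-0.6, -0.1, 0.0]
grip_width: 0.0002
grasp_force: 0.0
[0.501307   0.10201678 0.15228839] 112.0832950482059 0.12951847859823745 [-0.60190628 -0.11850969  0.00954826]
[[-0.0011, -0.001], [-0.0035, -0.0021], [-0.0072, -0.0038], [-0.012, -0.0062], [-0.0179, -0.0095], [-0.0247, -0.0139], [-0.0323, -0.0196], [-0.0404, -0.0267], [-0.0485, -0.0352], [-0.0558, -0.0443]]
```

```bash
python3 -m creep '[-0.001,-0.001,0,0,0,-0.0035,-0.002,0,0,0,-0.007,-0.004,0,0,0,-0.012,-0.006,0,0,0,-0.018,-0.0095,0,0,0,-0.025,-0.014,0,0,0,-0.0325,-0.0195,0,0,0,-0.0405,-0.0265,0,0,0,-0.0485,-0.035,0,0,0,-0.056,-0.0445,0,0,0]'
python3 - <<'E'
from workcell import bot
import numpy as np
o=bot.get_obs();p=np.array(o['eef_pos'][:2])-[.55,-.018];print(o['eef_pos'],np.degrees(np.arctan2(p[1],p[0])),np.hypot(*p),o['ft_force'],np.array(o['joint_vel']).round(3))
E
```

```text
clock: 4.85
eef_pos: [0.4432, 0.0566, 0.1502]
tool_rot: [0.886, 0.464, -0.0, -0.0]
ft_force: [0.2, -0.3, -0.4]
grip_width: 0.0001
grasp_force: 0.0
[0.44320283 0.05661844 0.15022151] 145.0582687892252 0.13028256704729219 [ 0.15414434 -0.34740773 -0.39954799] [-0.232 -0.195 -0.255 -0.06  -0.003 -0.225]
```

```bash
python3 -m creep '[0.005,0.003,0.025,0,0,0.02,0,0.055,0,0,0.05,-0.005,0.077,0,0,0.085,-0.01,0.077,0,0,0.12,-0.015,0.077,0,0,0.15,-0.022,0.077,0,0,0.175,-0.026,0.077,0,0,0.193,-0.028,0.077,0,0,0.201,-0.029,0.077,0,0,0.201,-0.029,0.077,0,0]'
cat > look.py <<'E'
from h import *
import json,os,sys
C=np.array([.55,-.018]);H=json.load(open('hist.json')) if os.path.exists('hist.json') else []
def ang(p): return np.arctan2(p[1]-C[1],p[0]-C[0])
for n in('side','top'):
    t=bot.get_obs()['clock'];c=grab(n)
    r=[]
    for th,z,off in(('post_top',.186,0),('flask_top',.168,np.pi)):
        for s,p in find(c,n,th,k=1):
            if s<.4: continue
            q=at_z(c,p,z)[:2];R=np.hypot(*(q-C));r.append((th,s,R.round(3),np.degrees(ang(q)-off).round(1)))
            if abs(R-(.128 if off==0 else .108))<.03: H.append([t,float(ang(q)-off),n+th])
    print(n,round(t,2),r)
json.dump(H,open('hist.json','w'))
o=bot.get_obs();print(o['clock'],np.round(o['eef_pos'],4))
E
python3 look.py
```

```text
clock: 5.68
eef_pos: [0.6463, 0.027, 0.2261]
tool_rot: [0.886, 0.463, -0.001, -0.0]
ft_force: [-0.3, 0.1, -0.0]
grip_width: -0.0001
grasp_force: 0.0
side 5.68 [('post_top', 0.59, np.float64(0.127), np.float64(-150.2)), ('flask_top', 0.68, np.float64(0.102), np.float64(-146.6))]
top 5.83 [('post_top', 0.87, np.float64(0.133), np.float64(-137.1))]
5.9833 [0.6447 0.0285 0.2278]
```

```bash
cat > plan.py <<'E'
# usage: plan.py cmdx cmdy [look]   cmd = commanded pose now
from h import *
import json,sys
from scipy.optimize import least_squares
C=np.array([.55,-.018]);H=json.load(open('hist.json'));cmd=np.array(list(map(float,sys.argv[1:3])))
if len(sys.argv)>3:
    n,th=sys.argv[3],sys.argv[4];t=bot.get_obs()['clock'];c=grab(n);f=find(c,n,th,k=1)
    if f:
        q=at_z(c,f[0][1],.186 if th[0]=='p' else .168)[:2]-C;R=np.hypot(*q);print(th,f[0][0],'R',R.round(3))
        if f[0][0]>.35 and abs(R-.118)<.03: H.append([t,float(np.arctan2(q[1],q[0])-(np.pi if th[0]=='f' else 0)),n]);json.dump(H,open('hist.json','w'))
T=np.array([4.85]+[h[0] for h in H]);A=np.array([np.radians(154)]+[h[1] for h in H])
def th(x,t):
    k=x[2]; a=.032*k;b=.048*k; s=t-4.85; w=x[1]; s=np.minimum(s,np.log((w+b/a)/(b/a))/a)
    return x[0]+(w+b/a)*(1-np.exp(-a*s))/a-b/a*s
def res(x):
    d=th(x,T)-A; d=(d+np.pi)%(2*np.pi)-np.pi
    return np.r_[d/.06,(x[1]-1.15)/.2,(x[2]-1)/.2]
x=least_squares(res,[2.69,1.17,1],loss='soft_l1').x
o=bot.get_obs();t0=o['clock'];w=lambda t:(th(x,t+.01)-th(x,t-.01))/.02
fl=lambda t:C+.106*np.array([np.cos(th(x,t)+np.pi),np.sin(th(x,t)+np.pi)])
print('x',x.round(3),'res deg',np.degrees(res(x)[:len(T)]*.06).round(1)[-8:],'t',t0,'w',w(t0).round(3))
print('eef',np.round(o['eef_pos'],4),'err mm',(1e3*(np.array(o['eef_pos'][:2])-fl(t0))).round(1))
for k in range(1,11): print((fl(t0+k/12+.03+(.04 if k==10 else 0))-cmd).round(3).tolist(),end=' ')
print()
E
python3 plan.py 0.645 0.0282
```

```text
x [2.694 1.242 0.996] res deg [ 0.4  2.2 -1.4 -1. ] t 5.9833 w 1.145
eef [0.6447 0.0285 0.2278] err mm [ 29.2 -36.9]
[-0.041, 0.045] [-0.05, 0.05] [-0.059, 0.053] [-0.068, 0.056] [-0.078, 0.058] [-0.088, 0.06] [-0.097, 0.06] [-0.107, 0.059] [-0.116, 0.058] [-0.13, 0.054]
```

```bash
python3 -m creep '[-0.025,0.028,0,0,0,-0.048,0.048,0,0,0,-0.059,0.053,0,0,0,-0.068,0.056,0,0,0,-0.078,0.058,0,0,0,-0.088,0.06,0,0,0,-0.097,0.06,0,0,0,-0.107,0.059,0,0,0,-0.116,0.058,0,0,0,-0.13,0.054,0,0,0]'; python3 plan.py 0.515 0.0822 side post_top
```

```text
clock: 6.82
eef_pos: [0.515, 0.083, 0.2278]
tool_rot: [0.886, 0.464, 0.001, 0.0]
ft_force: [-0.4, 0.4, -0.8]
grip_width: 0.0001
grasp_force: 0.0
post_top 0.85 R 0.125
x [2.681 1.27  0.982] res deg [-0.4  2.8 -0.8 -0.2 -0.8] t 6.9167 w 1.096
eef [0.5133 0.0823 0.228 ] err mm [5.7 3.1]
[-0.019, -0.009] [-0.027, -0.014] [-0.035, -0.02] [-0.041, -0.027] [-0.048, -0.034] [-0.053, -0.041] [-0.058, -0.049] [-0.062, -0.057] [-0.065, -0.066] [-0.069, -0.079]
```

```bash
python3 -m creep '[-0.016,-0.007,0,0,0,-0.027,-0.014,0,0,0,-0.035,-0.02,0,0,0,-0.041,-0.027,0,0,0,-0.048,-0.034,0,0,0,-0.053,-0.041,0,0,0,-0.058,-0.049,0,0,0,-0.062,-0.057,0,0,0,-0.065,-0.066,0,0,0,-0.069,-0.079,0,0,0]'; python3 plan.py 0.446 0.0032 side post_top
```

```text
clock: 7.75
eef_pos: [0.4465, 0.0029, 0.2273]
tool_rot: [0.886, 0.464, 0.0, 0.0]
ft_force: [-0.9, -0.4, -0.5]
grip_width: -0.0001
grasp_force: 0.0
post_top 0.69 R 0.122
x [2.665 1.291 0.946] res deg [-1.3  2.9 -0.7  0.2  0.9 -1.4] t 7.85 w 1.048
eef [0.4461 0.0019 0.2273] err mm [1.4 7.7]
[-0.002, -0.022] [-0.002, -0.031] [-0.0, -0.04] [0.002, -0.049] [0.004, -0.057] [0.008, -0.065] [0.012, -0.073] [0.016, -0.081] [0.022, -0.088] [0.03, -0.097]
```

```bash
python3 -m creep '[-0.002,-0.02,0,0,0,-0.002,-0.031,0,0,0,0,-0.04,0,0,0,0.002,-0.049,0,0,0,0.004,-0.057,0,0,0,0.008,-0.065,0,0,0,0.012,-0.073,0,0,0,0.016,-0.081,0,0,0,0.022,-0.088,0,0,0,0.03,-0.097,0,0,0]'; python3 plan.py 0.476 -0.0938 side post_top
```

```text
clock: 8.68
eef_pos: [0.477, -0.094, 0.2273]
tool_rot: [0.886, 0.464, -0.0, -0.0]
ft_force: [0.2, -0.3, 0.9]
grip_width: 0.0
grasp_force: 0.0
post_top 0.66 R 0.12
x [2.681 1.276 1.015] res deg [-0.4  3.  -0.6  0.1 -0.4 -4.1  1.9] t 8.7833 w 0.944
eef [ 0.478  -0.0947  0.2272] err mm [ 5.6 -4.5]
[0.005, -0.004] [0.011, -0.009] [0.018, -0.014] [0.025, -0.018] [0.032, -0.022] [0.039, -0.024] [0.047, -0.027] [0.055, -0.028] [0.062, -0.03] [0.074, -0.03]
```

```bash
python3 -m creep '[0.005,-0.004,0,0,0,0.011,-0.009,0,0,0,0.018,-0.014,0,0,0,0.025,-0.018,0,0,0,0.032,-0.022,0,0,0,0.039,-0.024,0,0,0,0.047,-0.027,0,0,0,0.055,-0.028,0,0,0,0.062,-0.03,0,0,0,0.074,-0.03,0,0,0]'; python3 - <<'E'
from h import *
t=bot.get_obs();c=bot.camera('wrist');cv2.imwrite('pics/w1.png',c['pixels'][:,:,::-1]);print(t['eef_pos'],t['clock'])
E
python3 plan.py 0.55 -0.1238
```

```text
clock: 9.62
eef_pos: [0.5507, -0.1237, 0.2273]
tool_rot: [0.886, 0.463, -0.0, -0.0]
ft_force: [0.1, -0.6, 0.9]
grip_width: -0.0
grasp_force: 0.0
[ 0.55073802 -0.12374864  0.22726719] 9.6167
x [2.681 1.276 1.015] res deg [-0.4  3.  -0.6  0.1 -0.4 -4.1  1.9] t 9.6667 w 0.874
eef [ 0.5533 -0.1236  0.2271] err mm [5.2 0.4]
[0.008, 0.0] [0.016, 0.001] [0.023, 0.002] [0.031, 0.004] [0.038, 0.007] [0.045, 0.01] [0.051, 0.013] [0.057, 0.017] [0.063, 0.021] [0.072, 0.028]
```

View pics/w1.png

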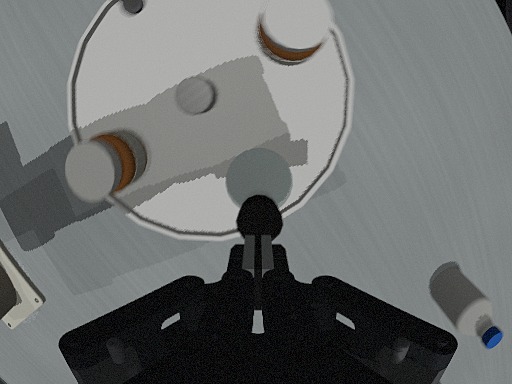

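The wrist view shows the flask standing, with its stopper at (260,217) directly beyond the closed fingertips. I'll compute its world position, without the clock running, to check centring.

```bash
cat > wr.py <<'E'
from h import *
from scipy.spatial.transform import Rotation as Rn
def wpt(c,uv,pos,q,z=.168):
    K=np.array(c['camera_matrix']);d=(np.array(uv)-K[:2,2])/[K[0,0],K[1,1]];r=np.hypot(*d)
    v=np.r_[np.sin(r)*d/r,np.cos(r)];M=np.array(c['T_tool_cam']);R=Rn.from_quat(q).as_matrix()
    o=R@M[:3,3]+pos;v=R@M[:3,:3]@v;return o+v*(z-o[2])/v[2]
if __name__=='__main__':
    c=bot.camera('wrist');print(wpt(c,(259,214),[.5507,-.1237,.2273],[.886,.463,0,0]), wpt(c,(195,94),[.5507,-.1237,.2273],[.886,.463,0,0],.086))
E
python3 wr.py; python3 plan.py 0.55 -0.1238
```

```text
[ 0.55484582 -0.11795926  0.168     ] [ 0.55487212 -0.01833094  0.086     ]
x [2.681 1.276 1.015] res deg [-0.4  3.  -0.6  0.1 -0.4 -4.1  1.9] t 9.7167 w 0.871
eef [ 0.5521 -0.1235  0.227 ] err mm [-0.6  0.5]
[0.013, 0.001] [0.021, 0.002] [0.028, 0.004] [0.035, 0.006] [0.042, 0.008] [0.049, 0.012] [0.055, 0.015] [0.061, 0.019] [0.067, 0.023] [0.075, 0.03]
```

```bash
sed -i 's/C=np.array(\[.55,-.018\])/C=np.array([.553,-.018])/' plan.py; python3 - <<'E'
import json,math
H=json.load(open('hist.json'));H.append([9.617,math.radians(91),'w']);json.dump(H,open('hist.json','w'))
E
python3 plan.py 0.55 -0.1238
```

```text
x [2.674 1.279 0.957] res deg [-0.8  2.9 -0.7  0.   0.  -2.9  4.1 -1.2] t 9.7167 w 0.894
eef [ 0.5521 -0.1235  0.227 ] err mm [-9.9  0.1]
[0.023, 0.002] [0.03, 0.003] [0.038, 0.006] [0.045, 0.008] [0.052, 0.012] [0.058, 0.015] [0.065, 0.02] [0.071, 0.024] [0.076, 0.029] [0.084, 0.037]
```

```bash
python3 -m creep '[0.019,0.002,0,0,0,0.03,0.003,0,0,0,0.037,0.006,0,0,0,0.044,0.008,0,0,0,0.051,0.012,0,0,0,0.057,0.015,0,0,0,0.064,0.02,0,0,0,0.07,0.024,0,0,0,0.075,0.029,0,0,0,0.082,0.036,0,0,0]'; python3 plan.py 0.632 -0.0878 side flask_top
```

```text
clock: 10.55
eef_pos: [0.6328, -0.0872, 0.2274]
tool_rot: [0.886, 0.463, -0.0, -0.0]
ft_force: [0.4, 0.0, 0.6]
grip_width: 0.0003
grasp_force: 0.0
flask_top 0.72 R 0.109
x [2.674 1.275 0.919] res deg [ 2.7 -0.9 -0.1 -0.  -2.8  4.7 -0.2 -0.9] t 10.65 w 0.84
eef [ 0.6335 -0.0861  0.2271] err mm [-3.8 -3.8]
[0.011, 0.014] [0.015, 0.02] [0.018, 0.027] [0.021, 0.033] [0.023, 0.04] [0.025, 0.047] [0.026, 0.054] [0.027, 0.061] [0.027, 0.068] [0.027, 0.078]
```

```bash
python3 -m creep '[0.009,0.012,0,0,0,0.015,0.02,0,0,0,0.018,0.027,0,0,0,0.021,0.033,0,0,0,0.023,0.04,0,0,0,0.025,0.047,0,0,0,0.026,0.054,0,0,0,0.027,0.061,0,0,0,0.027,0.068,0,0,0,0.027,0.078,0,0,0]'; python3 plan.py 0.659 -0.0098 side flask_top
```

```text
clock: 11.48
eef_pos: [0.6594, -0.0092, 0.2273]
tool_rot: [0.886, 0.463, -0.0, 0.0]
ft_force: [-0.8, 0.2, -0.7]
grip_width: -0.0
grasp_force: 0.0
flask_top 0.94 R 0.11
x [2.674 1.276 0.925] res deg [-0.8 -0.1  0.  -2.7  4.6 -0.2 -1.1  0.1] t 11.5833 w 0.775
eef [ 0.6594 -0.0077  0.2274] err mm [ 0.9 -0.1]
[-0.002, 0.011] [-0.003, 0.018] [-0.005, 0.024] [-0.007, 0.031] [-0.01, 0.037] [-0.013, 0.043] [-0.016, 0.048] [-0.02, 0.054] [-0.024, 0.059] [-0.03, 0.066]
```

```bash
python3 -m creep '[-0.002,0.011,0,0,0,-0.003,0.018,0,0,0,-0.005,0.024,0,0,0,-0.007,0.031,0,0,0,-0.01,0.037,0,0,0,-0.013,0.043,0,0,0,-0.016,0.048,0,0,0,-0.02,0.054,0,0,0,-0.024,0.059,0,0,0,-0.03,0.066,0,0,0]'; python3 plan.py 0.629 0.0562 side post_top
```

```text
clock: 12.42
eef_pos: [0.6292, 0.0567, 0.2273]
tool_rot: [0.886, 0.463, 0.0, 0.0]
ft_force: [-0.6, -0.1, 0.3]
grip_width: 0.0
grasp_force: 0.0
post_top 0.76 R 0.131
x [2.675 1.274 0.916] res deg [-0.1 -0.1 -2.8  4.6 -0.2 -1.   0.4 -0.3] t 12.5167 w 0.716
eef [0.6286 0.0577 0.2276] err mm [ 1.7 -0.4]
[-0.009, 0.008] [-0.013, 0.011] [-0.019, 0.015] [-0.024, 0.018] [-0.029, 0.021] [-0.035, 0.023] [-0.04, 0.026] [-0.046, 0.027] [-0.052, 0.029] [-0.06, 0.031]
```

```bash
python3 -m creep '[-0.009,0.008,0,0,0,-0.013,0.011,0,0,0,-0.019,0.015,0,0,0,-0.024,0.018,0,0,0,-0.029,0.021,0,0,0,-0.035,0.023,0,0,0,-0.04,0.026,0,0,0,-0.046,0.027,0,0,0,-0.052,0.029,0,0,0,-0.06,0.031,0,0,0]'; python3 plan.py 0.569 0.0872 side post_top
```

```text
clock: 13.35
eef_pos: [0.5691, 0.0876, 0.2273]
tool_rot: [0.886, 0.463, 0.0, 0.0]
ft_force: [-0.5, -0.8, 0.7]
grip_width: -0.0001
grasp_force: 0.0
post_top 0.81 R 0.127
x [2.67  1.282 0.946] res deg [ 0.2 -2.5  4.9 -0.1 -1.1 -0.2 -1.3  1.2] t 13.45 w 0.644
eef [0.5682 0.0878 0.2275] err mm [-1.6  1.1]
[-0.007, 0.0] [-0.012, 0.001] [-0.018, 0.001] [-0.023, 0.001] [-0.029, 0.0] [-0.034, -0.001] [-0.039, -0.002] [-0.045, -0.003] [-0.05, -0.005] [-0.057, -0.007]
```

```bash
python3 -m creep '[-0.007,0,0,0,0,-0.012,0.001,0,0,0,-0.018,0.001,0,0,0,-0.023,0.001,0,0,0,-0.029,0,0,0,0,-0.034,-0.001,0,0,0,-0.039,-0.002,0,0,0,-0.045,-0.003,0,0,0,-0.05,-0.005,0,0,0,-0.057,-0.007,0,0,0]'; python3 plan.py 0.512 0.0802 side post_top
```

```text
clock: 14.28
eef_pos: [0.5122, 0.0803, 0.2273]
tool_rot: [0.886, 0.463, 0.0, 0.0]
ft_force: [0.4, -0.2, -0.2]
grip_width: 0.0001
grasp_force: 0.0
post_top 0.71 R 0.133
x [2.676 1.274 0.916] res deg [-2.9  4.5 -0.4 -1.2  0.2 -0.5  2.5 -1.4] t 14.3833 w 0.597
eef [0.5114 0.0801 0.2274] err mm [4.4 2.6]
[-0.011, -0.006] [-0.016, -0.009] [-0.02, -0.012] [-0.024, -0.015] [-0.028, -0.018] [-0.032, -0.021] [-0.035, -0.025] [-0.039, -0.028] [-0.042, -0.032] [-0.046, -0.038]
```

One more tracking stretch for margin; that gives about 9 s over the stopper.

```bash
python3 -m creep '[-0.011,-0.006,0,0,0,-0.016,-0.009,0,0,0,-0.02,-0.012,0,0,0,-0.024,-0.015,0,0,0,-0.028,-0.018,0,0,0,-0.032,-0.021,0,0,0,-0.035,-0.025,0,0,0,-0.039,-0.028,0,0,0,-0.042,-0.032,0,0,0,-0.046,-0.038,0,0,0]'; python3 plan.py 0.466 0.0422 side post_top
```

```text
clock: 15.22
eef_pos: [0.4664, 0.0423, 0.2273]
tool_rot: [0.886, 0.464, 0.0, -0.0]
ft_force: [-0.0, 0.5, 0.2]
grip_width: -0.0001
grasp_force: 0.0
post_top 0.76 R 0.115
x [2.686 1.261 0.875] res deg [ 3.8 -0.9 -1.4  0.3  0.2  3.9  0.9 -3.3] t 15.3167 w 0.559
eef [0.4659 0.0417 0.2273] err mm [4.1 5.7]
[-0.007, -0.012] [-0.01, -0.016] [-0.011, -0.021] [-0.013, -0.025] [-0.015, -0.03] [-0.016, -0.034] [-0.017, -0.039] [-0.018, -0.043] [-0.018, -0.048] [-0.019, -0.055]
```

```bash
python3 -m creep '[0,0,0.03,0,0,0,0,0.06,0,0,-0.03,0,0.09,0,0,-0.06,0,0.12,0,0,-0.09,0,0.12,0,0,-0.1,0,0.12,0,0,-0.1,0,0.12,0,0,-0.1,0,0.12,0,0,-0.1,0,0.12,0,0,-0.1,0,0.12,0,0]'
for i in 1 2 3 4 5 6 7 8 9 10 11; do python3 -m creep '[0,0,0,0,0,0,0,0,0,0,0,0,0,0,0,0,0,0,0,0,0,0,0,0,0,0,0,0,0,0,0,0,0,0,0,0,0,0,0,0,0,0,0,0,0,0,0,0,0,0]' >o.txt; done; cat o.txt
python3 - <<'E'
from h import *
P=None
for k in range(5):
    c=grab('side');g=cv2.cvtColor(c['pixels'],cv2.COLOR_RGB2GRAY)[140:270,215:330].astype(float)
    for j in range(5): bot.camera('side')
    if P is not None: print(bot.get_obs()['clock'],abs(g-P).mean().round(3),(abs(g-P)>25).sum())
    P=g
E
```

```text
clock: 16.15
eef_pos: [0.3673, 0.0425, 0.3465]
tool_rot: [0.886, 0.463, -0.001, -0.0]
ft_force: [0.6, -0.1, 1.3]
grip_width: -0.0
grasp_force: 0.0
clock: 25.32
eef_pos: [0.3665, 0.0425, 0.3473]
tool_rot: [0.886, 0.463, 0.0, -0.0]
ft_force: [-0.4, 0.5, -0.6]
grip_width: 0.0004
grasp_force: 0.0
25.9167 3.006 480
26.2167 2.655 400
26.5167 2.32 335
26.8167 1.978 273
```

Still creeping; wait further.

```bash
for i in 1 2 3 4 5; do python3 -m creep '[0,0,0,0,0,0,0,0,0,0,0,0,0,0,0,0,0,0,0,0,0,0,0,0,0,0,0,0,0,0,0,0,0,0,0,0,0,0,0,0,0,0,0,0,0,0,0,0,0,0]' >o.txt; done
python3 - <<'E'
from h import *
P=None
for k in range(3):
    c=grab('side');g=cv2.cvtColor(c['pixels'],cv2.COLOR_RGB2GRAY)[140:270,215:330].astype(float)
    for j in range(9): bot.camera('side')
    if P is not None: print(bot.get_obs()['clock'],abs(g-P).mean().round(3),(abs(g-P)>25).sum())
    P=g
cv2.imwrite('pics/fin.png',c['pixels'][:,:,::-1])
E
```

```text
31.9833 0.56 0
32.4833 0.557 0
```

View pics/fin.png

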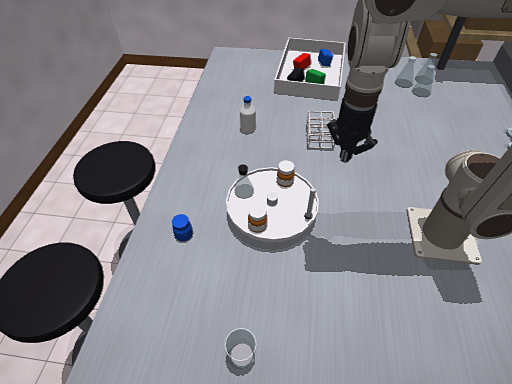

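The carousel is at rest, since the last frames differ only by noise. The flask at (243,180) and the jars at (286,174) and (258,218) are all standing, and everything else is where it was.

```bash
python3 -c "
from workcell import bot
print(bot.job_done())"
```

```text
the job is handed in; nothing more can be done
None
```

The job is handed in: I pushed the carousel to an estimated 1.2–1.3 rad/s (a little over the 1 asked), held the gripper over the flask for about 9 s (estimated offset under 1.5 cm) while it still turned above 0.5 rad/s, and it came to rest with the flask and both jars standing and the rest of the bench looking unmoved.

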